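# Cover the prep pans

## Robot

A 6-joint arm with a two-finger parallel gripper is mounted at the origin on the work surface. World frame = base frame: x ahead of the robot, y to its left, z up, the work surface at z = 0. Lengths are in m, angles in rad, forces in N, time in s.
With the tool pointing down it reaches from about 0.375 to 0.9 m from the base axis. Payload 3.1 kg.
Tool frame: the origin (TCP) lies on the centre line of the jaws, within the pads' length; the fingertips stand robot.nose_length ahead of it and the grasp point (between the pads) lies 6 mm ahead of it (robot.nose_length is the distance from the TCP to the fingertips, in m); z points along the fingers, y is the line along which they close (so a half turn about z gives the same grasp; the last joint's range is limited). The gripper opens to 87 mm and grips with 3 to 60 N. Pads are 19 mm wide; open, the fingers measure 117 mm over their backs; the gripper's body (75 mm by 190 mm) begins 51 mm behind the grasp point.
Start: joints at [-1.45, 0.527, 1.433, -0, 1.181, -0.178], TCP at [0.185, -0.597, 0.248] pointing down, gripper open.
Joint ranges: [-3.08, 3.08], [-0.75, 2.2], [0.22, 2.44], [-1.43, 4.57], [0, 2.65], [-2.85, 2.85]. Speed limits (rad/s): [2.79, 2.79, 3.14, 3.14, 3.14, 3.14].

## Interface

Orientations are given as a unit quaternion [x, y, z, w].
In Python, from rig import robot gives the robot as it stands.
- The arm moves only by the shell command python3 -m crank 'ROWS' [FORCE]. ROWS is JSON, one flat list of numbers, 7 for each row, row after row: the shift along the tool's x, y, z in mm, then the turn, a rotation vector about the tool's x, y, z in degrees, then the closure in counts, from 0 (fully open) to 255 (shut). In form: [x, y, z, ax, ay, az, fingers, x, y, z, ax, ay, az, fingers, ...]. A call has exactly 5 rows; each row is the pose to reach, as a shift and turn from the pose commanded when the call began, along the tool's axes at that moment; what a row does not reach only later rows make up. A row lasts 1/12 s, in which the tool goes at most 41.7 mm and 7.16 degrees, less where a joint would pass 70% of its speed; a pose out of reach is approached as far as the arm can. A call with a gripper value outside its range is refused whole. The fingers move at their own pace and stop on an object; FORCE is the grip in N (left out, the last holds). Time passes only in rows, so rows that repeat a pose let the fingers close, or fill a call up. It gives the time, the measured TCP pose, the force, the opening and the grip force at its end, in the units of the state.
- robot.get_obs(): the state, without advancing time (a new reading comes with each control period).
- robot.camera(name): name is "scene" or "top" or "wrist"; returns a dict with "pixels" (480x640x3 uint8, red, green, blue), "intrinsics" (3x3 intrinsics, pixels), "extrinsics" (4x4, takes a point from camera to world coordinates); the wrist camera has in their place "mount" (4x4, takes a point from camera to tool coordinates, whose origin is the TCP and whose axes are the flange's). Camera axes: x right, y down, z forward; pixel columns grow to the right and rows downward; lengths in m; the calibration is good to about 2 mm. The wrist camera is an equidistant fisheye: a pixel r from the principal point sees the ray r / f radians off the axis. A picture is of the moment at which its call begins: read the wrist's pose just before it. There is no depth.
- robot.hand_in(): hands the job in; it is judged then, once.
The state is a dict: "time": time; "q": joint angles; "joint_velocities": joint speeds; "joint_torque": joint torques, N m; "position": TCP position; "tool_rot": TCP orientation; "ft_force": force on the tool from outside, world axes, zero at the start; "moment": the same for the moment, N m; "grip_width": finger opening in m; "grip_force": force on a finger pad.
Only numpy, scipy, OpenCV 4.12 (cv2) and the standard library are available. Lean on these libraries where they do the work, as an engineer would, in place of code of your own. Each camera call takes 0.05 s, during which the arm holds its last target. There are 200 camera calls.

## Task

Close all four steel prep pans: put on each pan the metal cover that matches it in shape and size (large round, small round, square, oblong), fully seated so that the cover lies flat on the pan's rim with its dish down in the mouth. Leave the pans standing in their places, and do not disturb the canister and the shaker.

Things in the scene. Friction and masses are not known exactly. Their poses are not given: they have to be found in the camera images.
- pan_large_round: the large round steel pan, open at the top, loose, upright on the counter: 128 mm in diameter over the rim, mouth 108 mm in diameter, 55 mm high, rim 10 mm wide, 0.4 kg. Origin: centre of its underside; z up. When its cover is seated, the plate rests on the rim and the handle point is 82 mm above this origin; the cover's dish has 8 mm to spare all round in the mouth.
- handle_large_round (a point): grip point of the large round metal cover, loose, right way up: 128 mm in diameter, dish below 92 mm in diameter; plate 3 mm thick, dish 8 mm deep, 0.18 kg. Handle: black upright bar at the middle, 50 mm long (x), 14 mm thick (y), 38 mm high above the plate; low foot 20 mm wide, 5 mm high. This point: on the middle axis, 24 mm above the plate's top, 35 mm above the dish's underside; z up.
- pan_small_round: the small round steel pan, open at the top, loose, upright on the counter: 88 mm in diameter over the rim, mouth 68 mm in diameter, 55 mm high, rim 10 mm wide, 0.4 kg. Origin: centre of its underside; z up. When its cover is seated, the plate rests on the rim and the handle point is 82 mm above this origin; the cover's dish has 8 mm to spare all round in the mouth.
- handle_small_round (a point): grip point of the small round metal cover, loose, right way up: 88 mm in diameter, dish below 52 mm in diameter; plate 3 mm thick, dish 8 mm deep, 0.1 kg. Handle: black upright bar at the middle, 44 mm long (x), 14 mm thick (y), 38 mm high above the plate; low foot 20 mm wide, 5 mm high. This point: on the middle axis, 24 mm above the plate's top, 35 mm above the dish's underside; z up.
- pan_square: the square steel pan, open at the top, loose, upright on the counter: 104 x 104 mm over the rim, mouth 84 x 84 mm, sides along its x and y axes, 55 mm high, rim 10 mm wide, 0.4 kg. Origin: centre of its underside; z up. When its cover is seated, the plate rests on the rim and the handle point is 82 mm above this origin; the cover's dish has 8 mm to spare all round in the mouth.
- handle_square (a point): grip point of the square metal cover, loose, right way up: 104 x 104 mm with sides along its x and y axes, dish below 68 x 68 mm; plate 3 mm thick, dish 8 mm deep, 0.14 kg. Handle: black upright bar at the middle, 50 mm long (x), 14 mm thick (y), 38 mm high above the plate; low foot 20 mm wide, 5 mm high. This point: on the middle axis, 24 mm above the plate's top, 35 mm above the dish's underside; z up.
- pan_oblong: the oblong (rectangular) steel pan, open at the top, loose, upright on the counter: 132 mm (along its x axis) x 84 mm (along y) over the rim, mouth 112 x 64 mm, 55 mm high, rim 10 mm wide, 0.4 kg. Origin: centre of its underside; z up. When its cover is seated, the plate rests on the rim and the handle point is 82 mm above this origin; the cover's dish has 8 mm to spare all round in the mouth.
- handle_oblong (a point): grip point of the oblong (rectangular) metal cover, loose, right way up: 132 mm (along its x axis) x 84 mm (along y), dish below 96 x 48 mm; plate 3 mm thick, dish 8 mm deep, 0.14 kg. Handle: black upright bar at the middle, 50 mm long (x), 14 mm thick (y), 38 mm high above the plate; low foot 20 mm wide, 5 mm high. This point: on the middle axis, 24 mm above the plate's top, 35 mm above the dish's underside; z up.
- canister: bystander: a white canister, 84 mm in diameter, 120 mm tall, standing beyond the work on the left. Origin: centre of its underside.
- shaker: bystander: an aluminium shaker, 66 mm in diameter, 96 mm tall, standing beyond the work. Origin: centre of its underside.

How it is judged:
At the end, for the whole second after the job is handed in: Every cover is seated on its own pan: its middle within 13 mm of the pan's middle, its handle point 78 to 85 mm above the pan's underside (seated: 82 mm), level within 0.06 rad; every pan upright on the counter; all released and at rest (horizontal distance between handle_large_round and pan_large_round below 0.013 m and z of handle_large_round in the frame of pan_large_round between 0.078 and 0.085 m and angle between each of handle_large_round, pan_large_round, handle_small_round, pan_small_round, handle_square, pan_square, handle_oblong, pan_oblong's own z axis and vertical below 0.06 rad and height (world z) of each of pan_large_round, pan_small_round, pan_square, pan_oblong below 0.005 m and linear speed of each of pan_large_round, pan_small_round, pan_square, pan_oblong below 0.02 m/s and horizontal distance between handle_small_round and pan_small_round below 0.013 m and z of handle_small_round in the frame of pan_small_round between 0.078 and 0.085 m and horizontal distance between handle_square and pan_square below 0.013 m and z of handle_square in the frame of pan_square between 0.078 and 0.085 m and horizontal distance between handle_oblong and pan_oblong below 0.013 m and z of handle_oblong in the frame of pan_oblong between 0.078 and 0.085 m); the robot touches nothing.
It fails at once if a pan is pushed more than 40 mm from its place or tipped ((distance of pan_large_round from where it was at the start of the episode above 0.04 m or angle between pan_large_round's own z axis and vertical above 0.35 rad) or (distance of pan_small_round from where it was at the start of the episode above 0.04 m or angle between pan_small_round's own z axis and vertical above 0.35 rad) or (distance of pan_square from where it was at the start of the episode above 0.04 m or angle between pan_square's own z axis and vertical above 0.35 rad) or (distance of pan_oblong from where it was at the start of the episode above 0.04 m or angle between pan_oblong's own z axis and vertical above 0.35 rad)).
It fails at once if the canister or the shaker is moved more than 30 mm or tipped ((distance of canister from where it was at the start of the episode above 0.03 m or angle between canister's own z axis and vertical above 0.35 rad) or (distance of shaker from where it was at the start of the episode above 0.03 m or angle between shaker's own z axis and vertical above 0.35 rad)).
It also fails if it takes over 126 s, if anything falls off the work surface, if the arm or the gripper's body presses on something with over 40 N, if the wrist force passes 120 N, or if a joint passes its speed limit or range.

## Working session

There is one attempt and no reset: what is moved stays moved. The work goes in short steps, Python scripts to look and compute and a shell command to move; the robot and the scene stay as the last step left them, time stands still between calls to the robot, and variables do not carry over. Pictures are saved under pics/ and viewed, at most 14 in all, crops included, and the job is handed in when it is done.

```bash
ls; mkdir -p pics
python3 - <<'E'
from rig import robot
import cv2,numpy as np
print(robot.nose_length); print(robot.get_obs())
for n in("top","scene"):
    c=robot.camera(n); cv2.imwrite(f"pics/{n}0.png",c["pixels"][...,::-1]); print(c["intrinsics"],c["extrinsics"])
E
```

```text
pics
0.025
{'time': 0.0, 'q': array([-1.44950192e+00,  5.28428381e-01,  1.43392642e+00, -3.32433126e-06,
        1.18136321e+00, -1.78507808e-01]), 'joint_velocities': array([ 2.00757675e-03, -6.14564777e-04,  1.54622209e-04, -1.88009816e-04,
        6.29326953e-05,  9.41263484e-05]), 'joint_torque': array([ 7.81292965e-04, -4.40045750e+01, -1.76590151e+01,  6.34129252e-02,
        5.81479096e-02, -1.65465699e-04]), 'position': array([ 0.1845207 , -0.5964258 ,  0.24658711]), 'tool_rot': array([ 9.88785198e-01,  1.49340893e-01,  2.88592219e-05, -1.06228958e-03]), 'ft_force': array([-0.38514472,  0.92688343, -0.07492805]), 'moment': array([ 0.0119269 ,  0.00474309, -0.01228597]), 'grip_force': 0.0, 'grip_width': 0.08708669449753585}
[[471.79646947   0.         324.69896508]
 [  0.         471.79646947 239.41488838]
 [  0.           0.           1.        ]] [[ 0.01724399 -0.9979194   0.06212498  0.50875368]
 [-0.99978438 -0.01792846 -0.01047705  0.00849109]
 [ 0.01156906 -0.06193092 -0.99801339  1.16460002]
 [ 0.          0.          0.          1.        ]]
[[443.24043276   0.         319.12644733]
 [  0.         443.24043276 235.27281493]
 [  0.           0.           1.        ]] [[-0.80579373  0.48308953 -0.34252148  0.96825156]
 [ 0.59193915  0.64000479 -0.48989991  0.53556435]
 [-0.01745013 -0.59751015 -0.80167145  0.90952632]
 [ 0.          0.          0.          1.        ]]
```

View pics/top0.png

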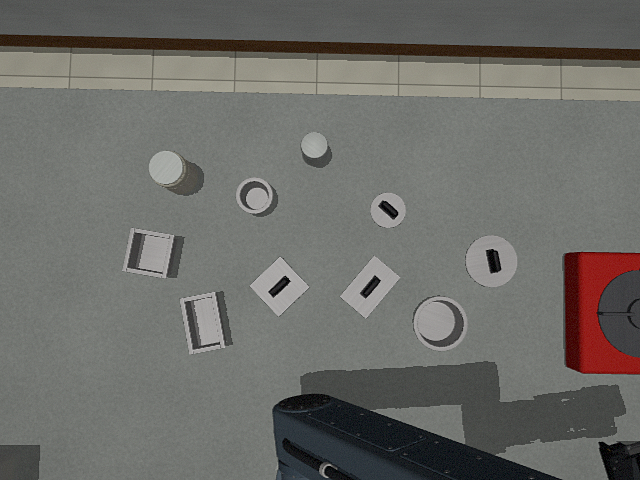

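View pics/scene0.png

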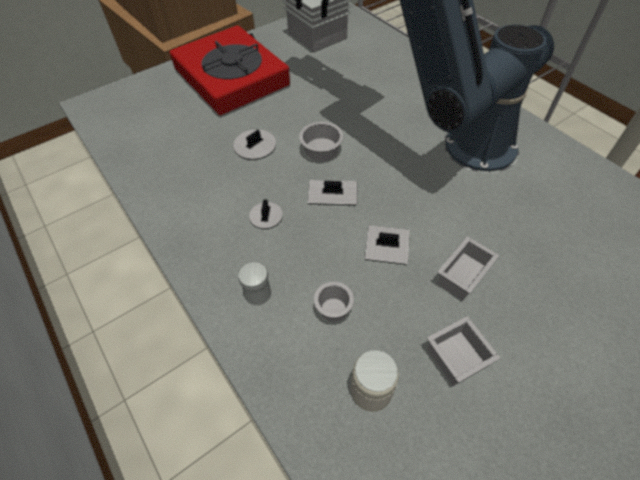

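The top view shows everything: pans at about (149,253) square, (206,322) oblong, (255,196) small and (440,323) large. The covers are at (279,286) square, (370,287) oblong, (388,210) small and (491,261) large. The canister is at (167,168) and the shaker at (314,146).

```bash
cat > h.py <<'E'
import cv2,numpy as np
from rig import robot
from scipy.spatial.transform import Rotation as Ro
def ray(c,uv,z):
    K,E=c["intrinsics"],c["extrinsics"]
    uv=np.atleast_2d(uv).astype(float); d=np.c_[(uv-K[:2,2][None])/[K[0,0],K[1,1]],np.ones(len(uv))]@E[:3,:3].T
    return E[:3,3]+d*((z-E[2,3])/d[:,2])[:,None]
def go(x,y,z,yaw=None):
    """shift (tool axes, mm) and turn (deg) to TCP target; yaw= world yaw of tool x mod 180"""
    o=robot.get_obs(); R=Ro.from_quat(o["tool_rot"]); M=R.as_matrix()
    s=R.inv().apply(np.array([x,y,z])-o["position"])*1000
    y0=np.degrees(np.arctan2(M[1,0],M[0,0])); t=0
    if yaw is not None: t=-((yaw-y0+90)%180-90)
    return s.round(1),round(t,1),"yaw",round(y0,1),"q6",o["q"][5].round(2),o["position"].round(4),"t",round(o["time"],2)
E
python3 - <<'E'
from h import *
c=robot.camera("top"); im=c["pixels"]; g=im.min(2); hsv=cv2.cvtColor(im,cv2.COLOR_RGB2HSV)
for n,u,v,z,k in [("pL",440,323,.055,0),("pS",255,196,.055,0),("pSq",149,253,.055,1),("pOb",206,322,.055,1),("cL",491,261,.011,0),("cS",388,210,.011,0),("cSq",279,286,.011,1),("cOb",370,287,.011,1)]:
    r=38; m=np.zeros(g.shape,np.uint8); m[v-r:v+r,u-r:u+r]=(g[v-r:v+r,u-r:u+r]>145)*255
    cs=max(cv2.findContours(m,0,1)[0],key=cv2.contourArea)
    P=(ray(c,cs[:,0],z)[:,:2]*1000).astype(np.float32)
    print(n,g[v-30:v+30,u-30:u+30].max(), np.round(cv2.minAreaRect(P)[0],1),np.round(cv2.minAreaRect(P)[1],1),round(cv2.minAreaRect(P)[2],1),"circ",np.round(cv2.minEnclosingCircle(P)[0]),round(cv2.minEnclosingCircle(P)[1]*2))
    if n[0]=="c":
        m=np.zeros(g.shape,np.uint8); m[v-20:v+20,u-20:u+20]=(g[v-20:v+20,u-20:u+20]<60)*255
        cs=max(cv2.findContours(m,0,1)[0],key=cv2.contourArea)
        P=(ray(c,cs[:,0],.049)[:,:2]*1000).astype(np.float32); q=cv2.minAreaRect(P)
        b=cv2.boxPoints(q); e=[b[1]-b[0],b[2]-b[1]]; e=max(e,key=lambda a:np.hypot(*a)); 
        print("   bar",np.round(q[0],1),np.round(q[1],1),"yaw",round(np.degrees(np.arctan2(e[1],e[0])),1))
b=cv2.resize(im[110:380,110:530],None,fx=1.9,fy=1.9,interpolation=cv2.INTER_CUBIC)
cv2.imwrite("pics/topz.png",b[...,::-1])
E
```

```text
pL 178 [ 386.  -276.1] [122.9 122. ] 0.3 circ [ 387. -276.] 126
pS 182 [680.2 165.9] [84.3 83.6] 46.1 circ [680. 166.] 86
pSq 187 [539.5 410.7] [101.8 103. ] 80.9 circ [540. 411.] 143
pOb 195 [379.  279.4] [130.5  82.9] 12.1 circ [379. 278.] 152
cL 167 [ 535.1 -412.5] [122.6 123.6] 1.0 circ [ 536. -412.] 127
   bar [ 535.7 -404.2] [54.7 25.8] yaw 11.2
cS 177 [ 656.1 -158.3] [84.2 84. ] 1.0 circ [ 657. -158.] 86
   bar [ 653.4 -153.7] [49. 21.] yaw 49.0
cSq 192 [464.9 106.2] [102.9 102.9] 44.7 circ [465. 106.] 141
   bar [466.5 101.2] [18.3 54.6] yaw -43.9
cOb 182 [ 467.5 -115.2] [ 82.6 131. ] 50.5 circ [ 467. -115.] 152
   bar [ 468.5 -112.1] [19.2 54.4] yaw -39.2
```

View pics/topz.png

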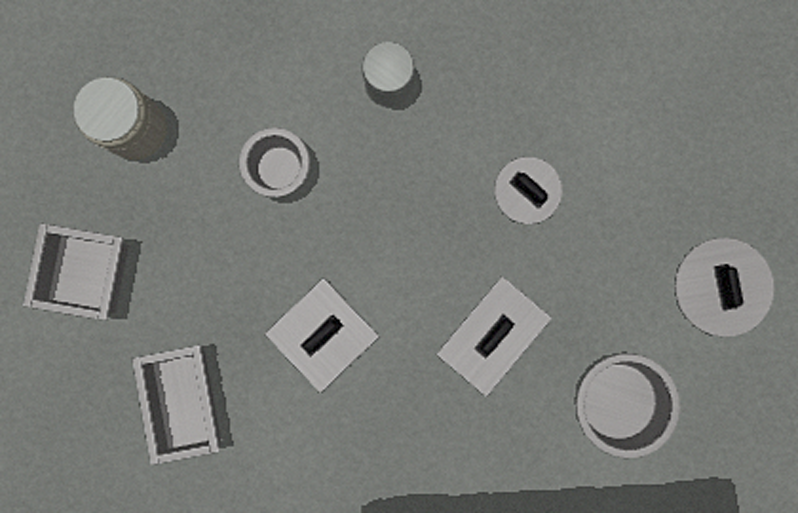

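Pan and cover sizes agree with the specification, so these estimates are good enough to set out. I'll start with the large round cover.

```bash
python3 -c "
from h import *
print(go(.5355,-.4125,.16,11))"
```

```text
(array([389.6, -72.1,  87. ]), np.float64(6.2), 'yaw', np.float64(17.2), 'q6', np.float64(-0.18), array([ 0.1845, -0.5966,  0.2468]), 't', 0.15)
```

```bash
python3 -m crank '[38,-7,0,0,0,0,0, 76,-14,0,0,0,0,0, 114,-21,0,0,0,0,0, 152,-28,0,0,0,0,0, 190,-35,0,0,0,0,0]' 25
python3 -m crank '[38,-7,0,0,0,0,0, 76,-14,0,0,0,0,0, 114,-21,0,0,0,0,0, 152,-28,20,0,0,3,0, 190,-35,50,0,0,6,0]'
python3 -m crank '[10,-2,37,0,0,0,0, 10,-2,37,0,0,0,0, 10,-2,37,0,0,0,0, 10,-2,37,0,0,0,0, 10,-2,37,0,0,0,0]'
python3 - <<'E'
from h import *
o=robot.get_obs(); c=robot.camera("wrist"); cv2.imwrite("pics/w1.png",c["pixels"][...,::-1]); print(c["intrinsics"],c["mount"])
print(go(.5355,-.4125,.044,11))
E
```

```text
time: 0.57
position: [0.357, -0.5064, 0.2472]
tool_rot: [0.989, 0.149, -0.0, -0.0]
ft_force: [0.1, -0.2, -0.6]
grip_width: 0.0871
grip_force: 0.0
time: 0.98
position: [0.5239, -0.4212, 0.2051]
tool_rot: [0.995, 0.097, 0.002, 0.003]
ft_force: [0.8, -0.7, 0.5]
grip_width: 0.0871
grip_force: 0.0
time: 1.4
position: [0.53, -0.4194, 0.1684]
tool_rot: [0.995, 0.097, 0.001, 0.002]
ft_force: [-0.1, -0.8, 0.4]
grip_width: 0.0872
grip_force: 0.0
[[371.64829954   0.         315.36654342]
 [  0.         371.64829954 241.62340874]
 [  0.           0.           1.        ]] [[-5.82964625e-04 -9.68104111e-01 -2.50547580e-01  6.86623876e-02]
 [ 9.99998884e-01 -9.09016053e-04  1.18563589e-03  9.24835378e-05]
 [-1.37557076e-03 -2.50546609e-01  9.68103561e-01 -1.37089305e-01]
 [ 0.00000000e+00  0.00000000e+00  0.00000000e+00  1.00000000e+00]]
(array([  6.5,  -6.3, 124.7]), np.float64(0.1), 'yaw', np.float64(11.1), 'q6', np.float64(0.54), array([ 0.53  , -0.4195,  0.1687]), 't', 1.45)
```

View pics/w1.png

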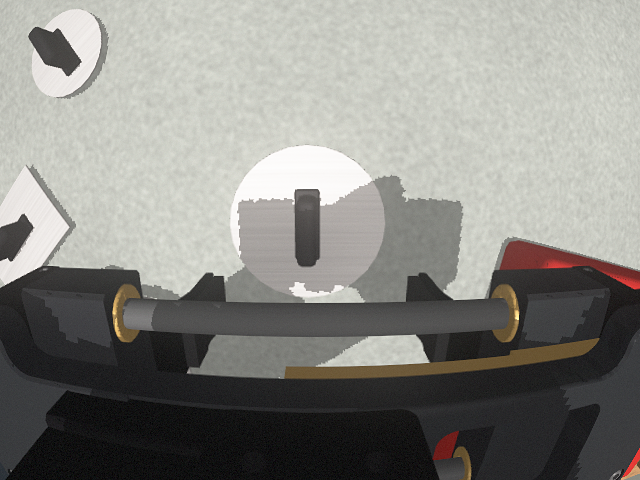

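The wrist view shows the bar upright at about (307,228). The yaw is good and the sideways offset matches the computed −6 mm, so I'll grasp.

```bash
python3 -m crank '[6,-6,30,0,0,0,0, 6,-6,65,0,0,0,0, 6,-6,100,0,0,0,0, 6,-6,125,0,0,0,0, 6,-6,125,0,0,0,0]'
python3 -m crank '[0,0,0,0,0,0,255, 0,0,0,0,0,0,255, 0,0,0,0,0,0,255, 0,0,0,0,0,0,255, 0,0,0,0,0,0,255]' 30
python3 -m crank '[0,0,0,0,0,0,255, 0,0,-30,0,0,0,255, 0,0,-60,0,0,0,255, 0,0,-100,0,0,0,255, 0,0,-100,0,0,0,255]'
python3 -c "
from h import *
print(go(.3865,-.276,.15))"
```

```text
time: 1.87
position: [0.5333, -0.4108, 0.0387]
tool_rot: [0.995, 0.097, -0.001, -0.001]
ft_force: [0.6, 0.6, 0.0]
grip_width: 0.0869
grip_force: 0.0
time: 2.28
position: [0.5353, -0.411, 0.0428]
tool_rot: [0.995, 0.097, 0.001, 0.001]
ft_force: [0.2, -0.2, -0.5]
grip_width: 0.0614
grip_force: 0.0
time: 2.7
position: [0.5385, -0.4139, 0.1496]
tool_rot: [0.995, 0.098, 0.005, 0.006]
ft_force: [1.4, -1.7, 1.6]
grip_width: 0.0283
grip_force: 0.0
(array([-122.3, -164.7,   -3.6]), 0, 'yaw', np.float64(11.2), 'q6', np.float64(0.56), array([ 0.5385, -0.4139,  0.1496]), 't', 2.7)
```

The fingers close slowly: they were still at 28 mm when I lifted, so the grasp didn't happen. I'll go back down and give the close more time.

```bash
python3 -m crank '[0,0,0,0,0,0,90, 0,0,0,0,0,0,90, 0,0,0,0,0,0,90, 0,0,0,0,0,0,90, 0,0,0,0,0,0,90]'
python3 -c "
from h import *
c=robot.camera('wrist'); cv2.imwrite('pics/w2.png',c['pixels'][...,::-1])
print(go(.5355,-.4125,.044))"
```

```text
time: 3.12
position: [0.5341, -0.4097, 0.1394]
tool_rot: [0.995, 0.097, -0.001, -0.001]
ft_force: [0.6, 0.2, -0.3]
grip_width: 0.0524
grip_force: 0.0
(array([ 0.9,  3.1, 95.6]), 0, 'yaw', np.float64(11.2), 'q6', np.float64(0.56), array([ 0.5342, -0.4098,  0.1396]), 't', 3.17)
```

View pics/w2.png

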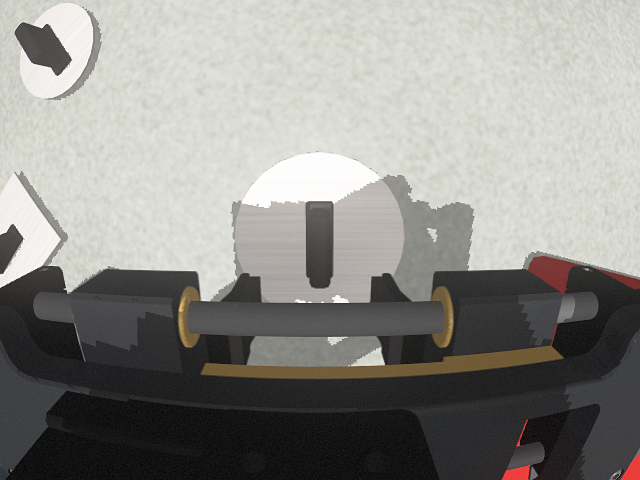

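The cover is undisturbed and the bar is centred at u≈319 between the fingers.

```bash
python3 -m crank '[1,2,25,0,0,0,90, 1,2,55,0,0,0,90, 1,2,80,0,0,0,90, 1,2,95,0,0,0,90, 1,2,95,0,0,0,130]'
for i in 1 2 ; do python3 -m crank '[0,0,0,0,0,0,255, 0,0,0,0,0,0,255, 0,0,0,0,0,0,255, 0,0,0,0,0,0,255, 0,0,0,0,0,0,255]' 30; done
python3 -c "
from h import *
print(go(.5355,-.4125,.044))"
```

```text
time: 3.58
position: [0.5339, -0.4099, 0.0415]
tool_rot: [0.995, 0.097, -0.003, -0.003]
ft_force: [-0.6, 0.1, -0.6]
grip_width: 0.054
grip_force: 0.0
time: 4.0
position: [0.5368, -0.4128, 0.0476]
tool_rot: [0.995, 0.097, 0.001, 0.001]
ft_force: [-0.7, 0.3, -0.7]
grip_width: 0.024
grip_force: 0.0
time: 4.42
position: [0.5363, -0.4122, 0.0469]
tool_rot: [0.995, 0.097, 0.0, 0.0]
ft_force: [-1.1, 0.6, 5.4]
grip_width: 0.0135
grip_force: 30.0
(array([-0.9,  0.1,  2.9]), 0, 'yaw', np.float64(11.2), 'q6', np.float64(0.56), array([ 0.5363, -0.4122,  0.0469]), 't', 4.42)
```

```bash
python3 -m crank '[0,0,-15,0,0,0,255, 0,0,-40,0,0,0,255, 0,0,-70,0,0,0,255, 0,0,-95,0,0,0,255, 0,0,-105,0,0,0,255]'
python3 -m crank '[-12,-16,0,0,0,0,255, -36,-48,0,0,0,0,255, -60,-80,0,0,0,0,255, -85,-112,0,0,0,0,255, -108,-144,0,0,0,0,255]'
python3 -m crank '[-8,-10,0,0,0,0,255, -12,-16,0,0,0,0,255, -12,-16,0,0,0,0,255, -12,-16,0,0,0,0,255, -12,-16,0,0,0,0,255]'
python3 -c "
from h import *
c=robot.camera('top'); cv2.imwrite('pics/t2.png',c['pixels'][220:400,350:590,::-1].repeat(3,0).repeat(3,1))
print(go(.3865,-.276,.094))"
```

```text
time: 4.83
position: [0.5376, -0.4137, 0.1553]
tool_rot: [0.995, 0.097, 0.002, 0.003]
ft_force: [0.7, -0.2, -1.3]
grip_width: 0.0139
grip_force: 30.0
time: 5.25
position: [0.4002, -0.29, 0.1506]
tool_rot: [0.995, 0.097, -0.001, -0.001]
ft_force: [-0.5, -0.8, -1.6]
grip_width: 0.0135
grip_force: 30.0
time: 5.67
position: [0.3891, -0.2806, 0.1513]
tool_rot: [0.995, 0.097, 0.001, 0.002]
ft_force: [-0.4, -0.5, -1.3]
grip_width: 0.0137
grip_force: 30.0
(array([-1.7, -4.9, 57.2]), 0, 'yaw', np.float64(11.2), 'q6', np.float64(0.52), array([ 0.389 , -0.2803,  0.1512]), 't', 5.72)
```

View pics/t2.png

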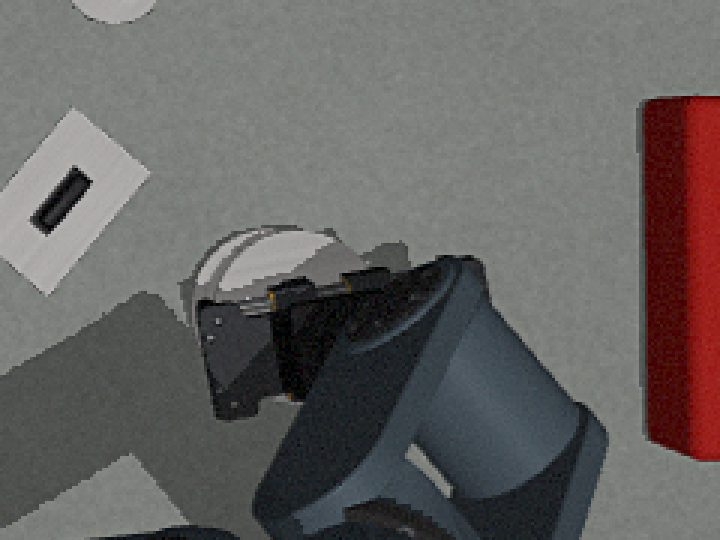

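The cover is held over the large pan, so I'll lower it.

```bash
python3 -m crank '[-2,-5,10,0,0,0,255, -2,-5,20,0,0,0,255, -2,-5,30,0,0,0,255, -2,-5,40,0,0,0,255, -2,-5,48,0,0,0,255]'
python3 -m crank '[0,0,3,0,0,0,255, 0,0,6,0,0,0,255, 0,0,8,0,0,0,255, 0,0,9,0,0,0,255, 0,0,9,0,0,0,255]'
python3 -c "
from h import *
print(go(.3865,-.276,.094))"
```

```text
time: 6.13
position: [0.3855, -0.2751, 0.1022]
tool_rot: [0.995, 0.097, 0.0, 0.0]
ft_force: [-0.9, -0.4, -1.4]
grip_width: 0.0139
grip_force: 30.0
time: 6.55
position: [0.3846, -0.2741, 0.0941]
tool_rot: [0.995, 0.097, 0.0, 0.0]
ft_force: [0.1, -0.7, -2.4]
grip_width: 0.0138
grip_force: 30.0
(array([1.5, 2.2, 0.1]), 0, 'yaw', np.float64(11.2), 'q6', np.float64(0.52), array([ 0.3846, -0.2741,  0.0941]), 't', 6.55)
```

```bash
python3 -m crank '[0,0,0,0,0,0,100, 0,0,0,0,0,0,100, 0,0,0,0,0,0,100, 0,0,0,0,0,0,100, 0,0,0,0,0,0,100]'
python3 -m crank '[0,0,-20,0,0,0,100, 0,0,-45,0,0,0,100, 0,0,-75,0,0,0,100, 0,0,-100,0,0,0,100, 0,0,-110,0,0,0,100]'
python3 -c "
from h import *
print(go(.468,-.115,.15,140.5)); print(go(.6565,-.158,.15,49))"
```

```text
time: 6.97
position: [0.3846, -0.2741, 0.0943]
tool_rot: [0.995, 0.097, 0.0, 0.0]
ft_force: [-0.3, 0.3, -0.8]
grip_width: 0.0391
grip_force: 0.0
time: 7.38
position: [0.3856, -0.2751, 0.2073]
tool_rot: [0.995, 0.097, 0.002, 0.002]
ft_force: [-0.1, -0.8, 1.2]
grip_width: 0.0524
grip_force: 0.0
(array([ 111.8, -141.3,   56.9]), np.float64(50.7), 'yaw', np.float64(11.2), 'q6', np.float64(0.52), array([ 0.3856, -0.2751,  0.2073]), 't', 7.38)
(array([288.3, -62.6,  57.8]), np.float64(-37.8), 'yaw', np.float64(11.2), 'q6', np.float64(0.52), array([ 0.3856, -0.2751,  0.2073]), 't', 7.38)
```

```bash
python3 -m crank '[30,-6,0,0,0,0,100, 65,-14,0,0,0,0,100, 100,-22,0,0,0,0,100, 130,-28,0,0,0,0,100, 150,-33,0,0,0,0,100]'
python3 -m crank '[30,-6,0,0,0,-7,100, 60,-14,0,0,0,-14,100, 90,-20,0,0,0,-21,100, 120,-26,0,0,0,-28,100, 138,-30,20,0,0,-35,100]'
python3 -m crank '[0,0,25,0,0,-3,100, 0,0,35,0,0,-3,100, 0,0,35,0,0,-3,100, 0,0,35,0,0,-3,100, 0,0,35,0,0,-3,100]'
python3 -c "
from h import *
c=robot.camera('top'); cv2.imwrite('pics/t3.png',c['pixels'][220:400,350:590,::-1].repeat(3,0).repeat(3,1))
print(go(.6565,-.158,.047,49))
im=c['pixels'];g=im.min(2);m=np.zeros(g.shape,np.uint8); m[285:365,400:480]=(g[285:365,400:480]>145)*255
cs=max(cv2.findContours(m,0,1)[0],key=cv2.contourArea);P=(ray(c,cs[:,0],.058)[:,:2]*1000).astype(np.float32);print(cv2.minEnclosingCircle(P))
c=robot.camera('wrist'); cv2.imwrite('pics/w3.png',c['pixels'][...,::-1])
"
```

```text
time: 7.8
position: [0.5278, -0.2114, 0.2044]
tool_rot: [0.995, 0.098, 0.001, 0.0]
ft_force: [-0.4, -1.6, -0.6]
grip_width: 0.0531
grip_force: 0.0
time: 8.22
position: [0.6602, -0.1558, 0.188]
tool_rot: [0.918, 0.396, 0.004, 0.004]
ft_force: [0.4, -0.7, 0.5]
grip_width: 0.0528
grip_force: 0.0
time: 8.63
position: [0.6549, -0.157, 0.1502]
tool_rot: [0.91, 0.415, 0.0, 0.001]
ft_force: [-0.1, -0.5, 0.5]
grip_width: 0.0532
grip_force: 0.0
(array([  0.2,   1.3, 103.7]), np.float64(0.1), 'yaw', np.float64(49.1), 'q6', np.float64(0.31), array([ 0.6552, -0.1572,  0.1507]), 't', 8.68)
((384.1347961425781, -281.1397705078125), 64.52971649169922)
```

View pics/t3.png

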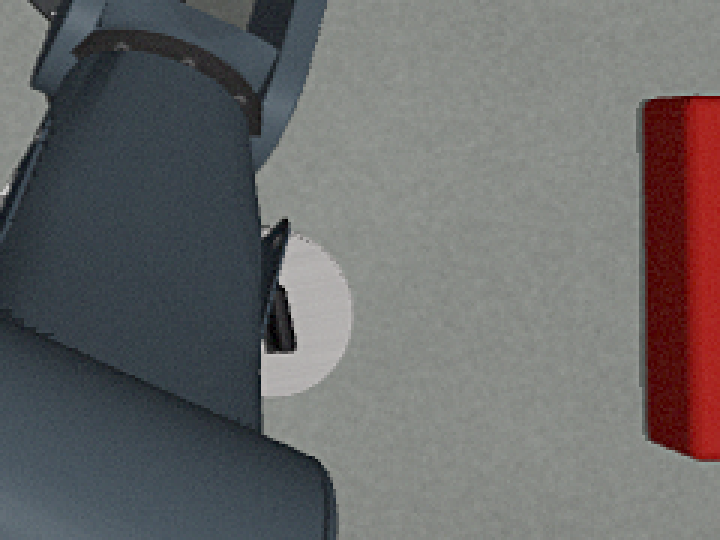

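View pics/w3.png

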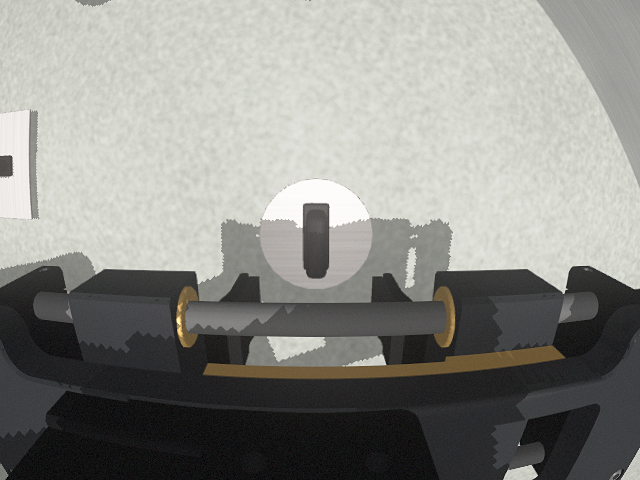

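The bar is centred at (316,240), and the large cover's plate circle has the right diameter at the rim height. I'll grasp the small cover.

```bash
python3 -m crank '[0,1,25,0,0,0,100, 0,1,55,0,0,0,100, 0,1,80,0,0,0,100, 0,1,97,0,0,0,100, 0,1,103,0,0,0,100]'
for i in 1 2 ; do python3 -m crank '[0,0,0,0,0,0,255, 0,0,0,0,0,0,255, 0,0,0,0,0,0,255, 0,0,0,0,0,0,255, 0,0,0,0,0,0,255]' 30; done
python3 -c "
from h import *
print(go(.6565,-.158,.047))"
python3 -m crank '[0,0,-20,0,0,0,255, 0,0,-55,0,0,0,255, 0,0,-90,0,0,0,255, 0,0,-125,0,0,0,255, 0,0,-155,0,0,0,255]'
python3 -c "
from h import *
print(go(.680,.166,.2))"
```

```text
time: 9.15
position: [0.6541, -0.1569, 0.0442]
tool_rot: [0.91, 0.416, -0.001, -0.001]
ft_force: [-0.5, 1.2, 1.1]
grip_width: 0.053
grip_force: 0.0
time: 9.57
position: [0.6564, -0.1573, 0.0477]
tool_rot: [0.909, 0.416, 0.001, 0.001]
ft_force: [-0.5, 0.5, 0.1]
grip_width: 0.0276
grip_force: 0.0
time: 9.98
position: [0.6559, -0.1571, 0.0467]
tool_rot: [0.909, 0.416, 0.0, 0.0]
ft_force: [-0.2, 0.3, 3.8]
grip_width: 0.0141
grip_force: 30.0
(array([-0.3,  1.1, -0.3]), 0, 'yaw', np.float64(49.2), 'q6', np.float64(0.31), array([ 0.6559, -0.1571,  0.0467]), 't', 9.98)
time: 10.4
position: [0.6555, -0.1569, 0.2026]
tool_rot: [0.909, 0.416, 0.0, 0.0]
ft_force: [0.2, -0.0, -0.9]
grip_width: 0.0137
grip_force: 30.0
(array([ 260.4, -192.5,    2.6]), 0, 'yaw', np.float64(49.2), 'q6', np.float64(0.31), array([ 0.6555, -0.1569,  0.2026]), 't', 10.4)
```

```bash
python3 -m crank '[20,-15,0,0,0,0,255, 50,-37,0,0,0,0,255, 80,-59,0,0,0,0,255, 110,-81,0,0,0,0,255, 140,-103,0,0,0,0,255]'
python3 -m crank '[30,-22,0,0,0,0,255, 60,-45,0,0,0,0,255, 90,-66,0,0,0,0,255, 112,-83,0,0,0,0,255, 120,-89,0,0,0,0,255]'
python3 -m crank '[0,0,15,0,0,0,255, 0,0,40,0,0,0,255, 0,0,60,0,0,0,255, 0,0,72,0,0,0,255, 0,0,72,0,0,0,255]'
python3 -c "
from h import *
print(go(.680,.166,.094))
c=robot.camera('wrist'); cv2.imwrite('pics/w4.png',c['pixels'][...,::-1])"
```

```text
time: 10.82
position: [0.6685, 0.0178, 0.2004]
tool_rot: [0.909, 0.416, -0.001, -0.0]
ft_force: [-0.3, -0.2, -0.9]
grip_width: 0.0138
grip_force: 30.0
time: 11.23
position: [0.6792, 0.1702, 0.2001]
tool_rot: [0.908, 0.418, -0.0, -0.001]
ft_force: [-0.6, 0.1, -1.3]
grip_width: 0.0139
grip_force: 30.0
time: 11.65
position: [0.6776, 0.1644, 0.125]
tool_rot: [0.909, 0.416, -0.004, -0.001]
ft_force: [0.0, -0.3, -1.4]
grip_width: 0.0136
grip_force: 30.0
(array([ 3. ,  0.9, 31. ]), 0, 'yaw', np.float64(49.1), 'q6', np.float64(0.79), array([0.6776, 0.1644, 0.125 ]), 't', 11.65)
```

View pics/w4.png

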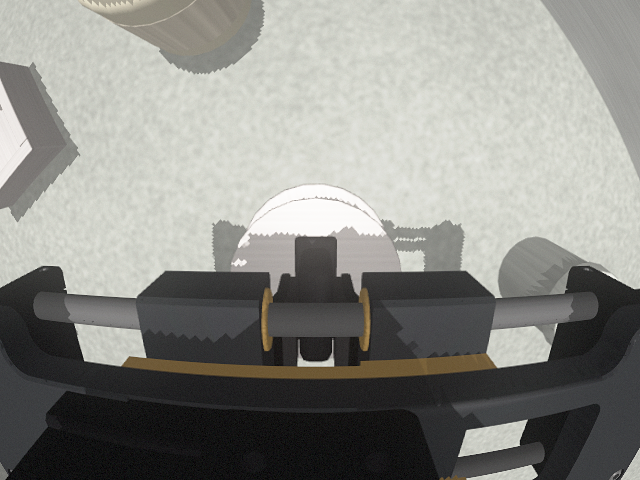

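The cover sits symmetrically over the small pan, and the pan's rim shows evenly around (315,190). I'll lower it and release.

```bash
python3 -m crank '[2,1,8,0,0,0,255, 3,1,16,0,0,0,255, 3,1,23,0,0,0,255, 3,1,28,0,0,0,255, 3,1,31,0,0,0,255]'
python3 -m crank '[0,0,0,0,0,0,255, 0,0,0,0,0,0,255, 0,0,0,0,0,0,255, 0,0,0,0,0,0,255, 0,0,0,0,0,0,255]'
python3 -c "
from h import *
print(go(.680,.166,.094))"
```

```text
time: 12.12
position: [0.6825, 0.1669, 0.0973]
tool_rot: [0.909, 0.416, -0.0, -0.0]
ft_force: [0.1, 0.0, -1.1]
grip_width: 0.0133
grip_force: 30.0
time: 12.53
position: [0.6832, 0.167, 0.0985]
tool_rot: [0.909, 0.416, 0.0, 0.0]
ft_force: [-0.2, 0.6, -0.8]
grip_width: 0.0136
grip_force: 30.0
(array([-2.8, -1.8,  4.5]), 0, 'yaw', np.float64(49.2), 'q6', np.float64(0.79), array([0.6832, 0.167 , 0.0985]), 't', 12.53)
```

```bash
python3 -m crank '[-2,-2,1,0,0,0,255, -3,-2,2,0,0,0,255, -3,-2,4,0,0,0,255, -3,-2,4,0,0,0,255, -3,-2,4,0,0,0,255]'
python3 -m crank '[0,0,0,0,0,0,100, 0,0,0,0,0,0,100, 0,0,0,0,0,0,100, 0,0,0,0,0,0,100, 0,0,0,0,0,0,100]'
python3 -m crank '[0,0,-20,0,0,0,100, 0,0,-45,0,0,0,100, 0,0,-75,0,0,0,100, 0,0,-100,0,0,0,100, 0,0,-110,0,0,0,100]'
python3 -c "
from h import *
print(go(.465,.106,.15,134.7))"
```

```text
time: 12.95
position: [0.6794, 0.1659, 0.0939]
tool_rot: [0.909, 0.416, -0.0, -0.0]
ft_force: [0.0, 1.1, -0.5]
grip_width: 0.0138
grip_force: 30.0
time: 13.37
position: [0.6796, 0.166, 0.0942]
tool_rot: [0.909, 0.416, 0.0, 0.0]
ft_force: [2.0, 0.3, 0.5]
grip_width: 0.0393
grip_force: 0.0
time: 13.78
position: [0.6817, 0.1663, 0.2087]
tool_rot: [0.909, 0.416, 0.004, 0.001]
ft_force: [0.2, -0.2, -0.0]
grip_width: 0.0529
grip_force: 0.0
(array([-187.5, -124.9,   57. ]), np.float64(-85.5), 'yaw', np.float64(49.2), 'q6', np.float64(0.79), array([0.6817, 0.1663, 0.2087]), 't', 13.78)
```

```bash
python3 -m crank '[-33,-22,0,0,0,-7,100, -66,-44,0,0,0,-14,100, -99,-66,0,0,0,-21,100, -132,-88,0,0,0,-28,100, -160,-107,0,0,0,-35,100]'
python3 -m crank '[0,0,0,0,0,-7,100, 0,0,0,0,0,-14,100, 0,0,0,0,0,-21,100, 0,0,0,0,0,-28,100, 0,0,0,0,0,-35,100]'
python3 -m crank '[0,0,10,0,0,-7,100, 0,0,20,0,0,-14,100, 0,0,40,0,0,-15.5,100, 0,0,50,0,0,-15.5,100, 0,0,50,0,0,-15.5,100]'
python3 -c "
from h import *
print(go(.465,.106,.12,134.7))"
```

```text
time: 14.2
position: [0.4903, 0.1144, 0.2034]
tool_rot: [0.74, 0.673, -0.001, -0.001]
ft_force: [-0.8, -0.9, 0.1]
grip_width: 0.0529
grip_force: 0.0
time: 14.62
position: [0.4934, 0.1148, 0.2036]
tool_rot: [0.504, 0.864, -0.0, -0.0]
ft_force: [-0.9, 0.9, 0.2]
grip_width: 0.0525
grip_force: 0.0
time: 15.03
position: [0.4919, 0.1148, 0.1517]
tool_rot: [0.386, 0.923, -0.001, -0.003]
ft_force: [0.1, 0.9, 0.1]
grip_width: 0.0529
grip_force: 0.0
(array([ 12.5, -25.2,  31.9]), np.float64(-0.1), 'yaw', np.float64(134.6), 'q6', np.float64(-0.77), array([0.4919, 0.1148, 0.1517]), 't', 15.03)
```

```bash
python3 -m crank '[4,-8,0,0,0,0,100, 9,-18,0,0,0,0,100, 12,-25,0,0,0,0,100, 12,-25,0,0,0,0,100, 12,-25,0,0,0,0,100]'
python3 -c "
from h import *
print(go(.465,.106,.047,134.7))
c=robot.camera('wrist'); cv2.imwrite('pics/w5.png',c['pixels'][...,::-1])"
```

```text
time: 15.45
position: [0.4676, 0.1057, 0.1548]
tool_rot: [0.386, 0.923, 0.0, 0.001]
ft_force: [1.5, -1.1, 0.3]
grip_width: 0.0526
grip_force: 0.0
(array([  2.2,  -1.7, 107.7]), np.float64(-0.1), 'yaw', np.float64(134.6), 'q6', np.float64(-0.79), array([0.4676, 0.1057, 0.1548]), 't', 15.45)
```

View pics/w5.png

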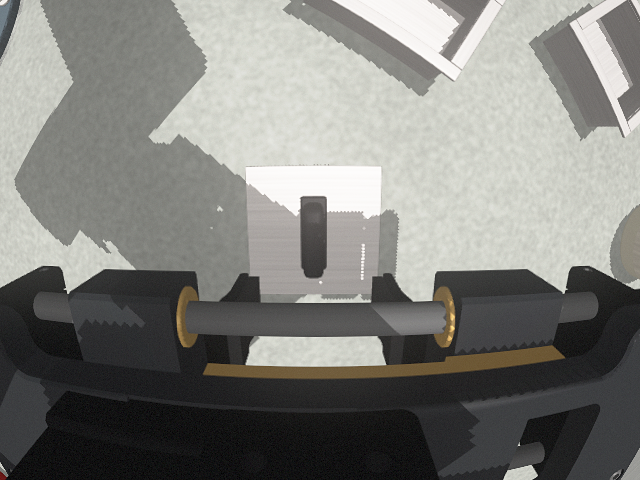

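The square plate lies square to the jaws with the bar at (314,237). I'll grasp it.

```bash
python3 -m crank '[2,-2,25,0,0,0,100, 2,-2,55,0,0,0,100, 2,-2,80,0,0,0,100, 2,-2,100,0,0,0,100, 2,-2,108,0,0,0,100]'
for i in 1 2 ; do python3 -m crank '[0,0,0,0,0,0,255, 0,0,0,0,0,0,255, 0,0,0,0,0,0,255, 0,0,0,0,0,0,255, 0,0,0,0,0,0,255]' 30; done
python3 -c "
from h import *
print(go(.465,.106,.047))"
python3 -m crank '[0,0,-15,0,0,0,255, 0,0,-45,0,0,0,255, 0,0,-75,0,0,0,255, 0,0,-100,0,0,0,255, 0,0,-110,0,0,0,255]'
python3 -c "
from h import *
print(go(.5395,.4107,.15,170.9))"
```

```text
time: 15.92
position: [0.4647, 0.1058, 0.044]
tool_rot: [0.385, 0.923, -0.0, -0.001]
ft_force: [-1.0, 0.6, 0.4]
grip_width: 0.0524
grip_force: 0.0
time: 16.33
position: [0.4656, 0.1059, 0.0472]
tool_rot: [0.385, 0.923, 0.0, 0.001]
ft_force: [-0.4, -0.3, -1.0]
grip_width: 0.0273
grip_force: 0.0
time: 16.75
position: [0.4652, 0.1059, 0.0466]
tool_rot: [0.385, 0.923, 0.0, 0.001]
ft_force: [-0.3, 0.3, 6.1]
grip_width: 0.0138
grip_force: 30.0
(array([ 0.2, -0. , -0.4]), 0, 'yaw', np.float64(134.7), 'q6', np.float64(-0.79), array([0.4652, 0.1059, 0.0466]), 't', 16.75)
time: 17.17
position: [0.466, 0.1059, 0.1588]
tool_rot: [0.385, 0.923, 0.001, 0.002]
ft_force: [0.5, -0.5, -1.0]
grip_width: 0.0137
grip_force: 30.0
(array([165.1, 266.5,   9.2]), np.float64(-36.2), 'yaw', np.float64(134.7), 'q6', np.float64(-0.79), array([0.466 , 0.1059, 0.1588]), 't', 17.17)
```

```bash
python3 -m crank '[12,19,0,0,0,0,255, 30,48,0,0,0,0,255, 48,78,0,0,0,0,255, 66,108,0,0,0,0,255, 85,137,0,0,0,0,255]'
python3 -m crank '[19,31,0,0,0,-7,255, 38,62,0,0,0,-14,255, 56,92,0,0,0,-21,255, 72,117,0,0,0,-28,255, 80,129,0,0,0,-35,255]'
python3 -m crank '[0,0,10,0,0,-1,255, 0,0,20,0,0,-1,255, 0,0,25,0,0,-1,255, 0,0,25,0,0,-1,255, 0,0,25,0,0,-1,255]'
python3 -c "
from h import *
print(go(.5395,.4107,.094,170.9))
c=robot.camera('wrist'); cv2.imwrite('pics/w6.png',c['pixels'][...,::-1])"
```

```text
time: 17.58
position: [0.5025, 0.2639, 0.1558]
tool_rot: [0.386, 0.923, -0.0, -0.0]
ft_force: [1.2, -0.4, -1.5]
grip_width: 0.0136
grip_force: 30.0
time: 18.0
position: [0.5381, 0.414, 0.1554]
tool_rot: [0.086, 0.996, 0.001, 0.0]
ft_force: [-0.4, 0.2, -1.4]
grip_width: 0.0139
grip_force: 30.0
time: 18.42
position: [0.5372, 0.4083, 0.1298]
tool_rot: [0.083, 0.997, -0.001, -0.001]
ft_force: [0.3, 0.3, -1.3]
grip_width: 0.0139
grip_force: 30.0
(array([-1.9,  2.8, 35.8]), np.float64(-0.4), 'yaw', np.float64(170.5), 'q6', np.float64(-0.92), array([0.5372, 0.4083, 0.1298]), 't', 18.42)
```

View pics/w6.png

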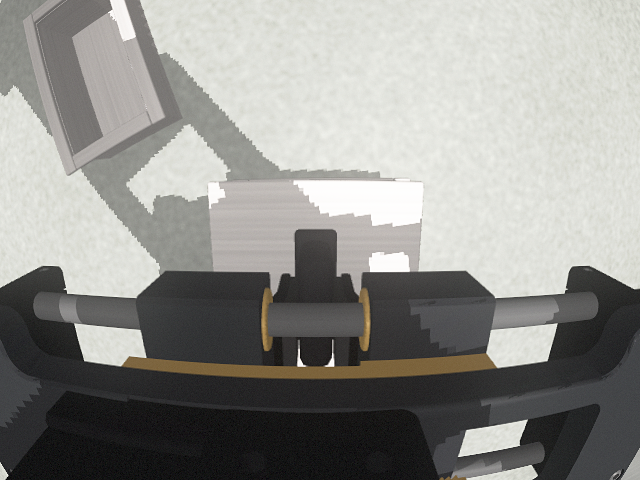

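The held square cover at (315,225) hides the pan below it, and both are parallel. I'll lower it with the small correction.

```bash
python3 -m crank '[-1,1,8,0,0,0,255, -1,2,16,0,0,0,255, -1,2,23,0,0,0,255, -1,2,28,0,0,0,255, -1,2,29,0,0,0,255]'
python3 -m crank '[0,0,0,0,0,0,255, 0,0,0,0,0,0,255, 0,0,0,0,0,0,255, 0,0,0,0,0,0,255, 0,0,0,0,0,0,255]'
python3 -c "
from h import *
print(go(.5395,.4107,.0937,170.9))"
```

```text
time: 18.88
position: [0.5384, 0.4115, 0.1003]
tool_rot: [0.081, 0.997, -0.001, -0.001]
ft_force: [-0.5, 0.0, -1.5]
grip_width: 0.0138
grip_force: 30.0
time: 19.3
position: [0.5395, 0.4121, 0.1025]
tool_rot: [0.081, 0.997, 0.0, 0.0]
ft_force: [0.5, -0.6, -1.3]
grip_width: 0.0142
grip_force: 30.0
(array([-0.3, -1.4,  8.8]), np.float64(-0.2), 'yaw', np.float64(170.7), 'q6', np.float64(-0.92), array([0.5395, 0.4121, 0.1025]), 't', 19.3)
```

```bash
python3 -m crank '[0,-1,2,0,0,0,255, 0,-1,4,0,0,0,255, 0,-1,6,0,0,0,255, 0,-1,8.5,0,0,0,255, 0,-1,8.5,0,0,0,255]'
python3 -m crank '[0,0,0,0,0,0,255, 0,0,0,0,0,0,100, 0,0,0,0,0,0,100, 0,0,0,0,0,0,100, 0,0,0,0,0,0,100]'
python3 -m crank '[0,0,-10,0,0,0,100, 0,0,-40,0,0,0,100, 0,0,-75,0,0,0,100, 0,0,-100,0,0,0,100, 0,0,-110,0,0,0,100]'
python3 -c "
from h import *
print(go(.4675,-.115,.15,140.5))"
```

```text
time: 19.72
position: [0.5392, 0.411, 0.0937]
tool_rot: [0.081, 0.997, 0.0, 0.0]
ft_force: [-1.2, 0.2, 1.3]
grip_width: 0.0136
grip_force: 30.0
time: 20.13
position: [0.5392, 0.411, 0.0935]
tool_rot: [0.081, 0.997, 0.0, 0.0]
ft_force: [0.1, -0.5, -0.1]
grip_width: 0.0325
grip_force: 0.0
time: 20.55
position: [0.5413, 0.4123, 0.2091]
tool_rot: [0.081, 0.997, 0.002, 0.004]
ft_force: [1.0, -0.2, 0.3]
grip_width: 0.0523
grip_force: 0.0
(array([ -12.1, -532.6,   56.3]), np.float64(30.2), 'yaw', np.float64(170.7), 'q6', np.float64(-0.92), array([0.5413, 0.4123, 0.2091]), 't', 20.55)
```

```bash
python3 -m crank '[0,-30,0,0,0,0,100, -2,-68,0,0,0,0,100, -3,-106,0,0,0,0,100, -4,-144,0,0,0,0,100, -4,-182,0,0,0,0,100]'
python3 -m crank '[0,-38,0,0,0,0,100, -2,-76,0,0,0,0,100, -3,-114,0,0,0,0,100, -4,-152,0,0,0,0,100, -4,-190,0,0,0,0,100]'
python3 -m crank '[0,-38,0,0,0,6,100, -2,-76,10,0,0,12,100, -3,-114,20,0,0,18,100, -4,-145,40,0,0,24,100, -4,-160,50,0,0,30,100]'
python3 -m crank '[0,0,0,0,0,0,100, 0,0,0,0,0,0,100, 0,0,0,0,0,0,100, 0,0,0,0,0,0,100, 0,0,0,0,0,0,100]'
python3 -c "
from h import *
print(go(.4675,-.115,.047,140.5))
c=robot.camera('wrist'); cv2.imwrite('pics/w7.png',c['pixels'][...,::-1])"
```

```text
time: 20.97
position: [0.5127, 0.2292, 0.2032]
tool_rot: [0.081, 0.997, -0.0, -0.0]
ft_force: [0.6, -1.0, 0.5]
grip_width: 0.0532
grip_force: 0.0
time: 21.38
position: [0.486, 0.041, 0.2034]
tool_rot: [0.081, 0.997, 0.0, -0.0]
ft_force: [0.5, -0.7, -0.3]
grip_width: 0.0527
grip_force: 0.0
time: 21.8
position: [0.4641, -0.1193, 0.1523]
tool_rot: [0.34, 0.94, -0.0, -0.0]
ft_force: [-0.0, 1.0, -0.5]
grip_width: 0.0533
grip_force: 0.0
time: 22.22
position: [0.4652, -0.1148, 0.1542]
tool_rot: [0.335, 0.942, 0.0, 0.001]
ft_force: [-1.2, -0.1, -0.8]
grip_width: 0.0528
grip_force: 0.0
(array([ -1.9,   1.3, 107.2]), np.float64(0.3), 'yaw', np.float64(140.8), 'q6', np.float64(-1.36), array([ 0.4652, -0.1148,  0.1542]), 't', 22.22)
```

View pics/w7.png

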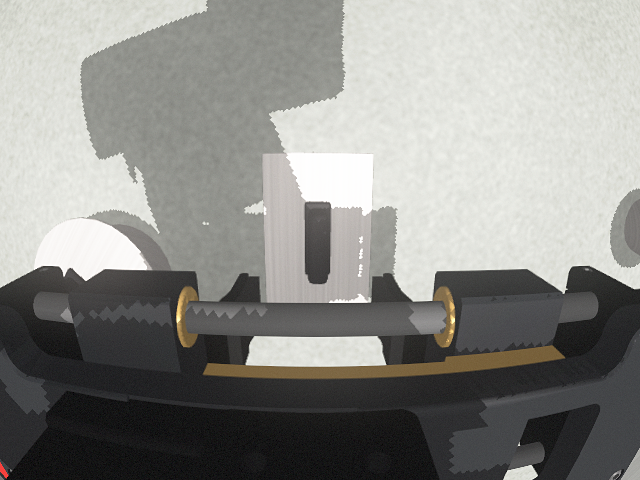

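The bar is centred at (318,243) and the plate is aligned. The large pan's handle clears the gripper body by about 60 mm, so I'll grasp.

```bash
python3 -m crank '[-2,1,25,0,0,0,100, -2,1,55,0,0,0,100, -2,1,80,0,0,0,100, -2,1,100,0,0,0,100, -2,1,107,0,0,0,100]'
for i in 1 2 ; do python3 -m crank '[0,0,0,0,0,0,255, 0,0,0,0,0,0,255, 0,0,0,0,0,0,255, 0,0,0,0,0,0,255, 0,0,0,0,0,0,255]' 30; done
python3 -c "
from h import *
print(go(.4675,-.115,.047))"
python3 -m crank '[0,0,-15,0,0,0,255, 0,0,-45,0,0,0,255, 0,0,-75,0,0,0,255, 0,0,-100,0,0,0,255, 0,0,-110,0,0,0,255]'
python3 -c "
from h import *
print(go(.379,.279,.15,192.1))"
```

```text
time: 22.68
position: [0.4661, -0.1152, 0.0446]
tool_rot: [0.336, 0.942, 0.0, -0.002]
ft_force: [0.3, 0.0, -0.1]
grip_width: 0.0528
grip_force: 0.0
time: 23.1
position: [0.4677, -0.1167, 0.0477]
tool_rot: [0.336, 0.942, -0.0, 0.001]
ft_force: [-0.1, -0.2, 0.1]
grip_width: 0.0275
grip_force: 0.0
time: 23.52
position: [0.4674, -0.1165, 0.0472]
tool_rot: [0.337, 0.942, -0.0, 0.001]
ft_force: [-0.6, 0.3, 6.4]
grip_width: 0.0141
grip_force: 30.0
(array([0.9, 1.3, 0.2]), 0, 'yaw', np.float64(140.7), 'q6', np.float64(-1.36), array([ 0.4674, -0.1165,  0.0472]), 't', 23.52)
time: 23.93
position: [0.468, -0.1169, 0.1593]
tool_rot: [0.336, 0.942, -0.0, 0.002]
ft_force: [0.7, 0.3, -0.5]
grip_width: 0.0137
grip_force: 30.0
(array([319.7, 249.9,   8.1]), np.float64(-51.4), 'yaw', np.float64(140.7), 'q6', np.float64(-1.36), array([ 0.468 , -0.1169,  0.1593]), 't', 23.93)
```

```bash
python3 -m crank '[18,14,0,0,0,0,255, 45,35,0,0,0,0,255, 72,56,0,0,0,0,255, 100,78,0,0,0,0,255, 130,101,0,0,0,0,255]'
python3 -m crank '[27,21,0,0,0,-7,255, 52,41,0,0,0,-14,255, 78,61,0,0,0,-21,255, 104,81,0,0,0,-28,255, 125,98,0,0,0,-35,255]'
python3 -c "
from h import *
print(go(.379,.279,.15,192.1))"
```

```text
time: 24.35
position: [0.4298, 0.045, 0.1564]
tool_rot: [0.337, 0.941, -0.0, -0.0]
ft_force: [1.1, 0.7, -0.9]
grip_width: 0.0136
grip_force: 30.0
time: 24.77
position: [0.3943, 0.2008, 0.1563]
tool_rot: [0.034, 0.999, -0.0, -0.001]
ft_force: [0.4, 0.5, -0.2]
grip_width: 0.014
grip_force: 30.0
(array([20.6, 76.9,  6.3]), np.float64(-16.0), 'yaw', np.float64(176.1), 'q6', np.float64(-1.28), array([0.3943, 0.2008, 0.1563]), 't', 24.77)
```

```bash
python3 -m crank '[6,22,0,0,0,-4,255, 12,46,0,0,0,-8,255, 17,64,0,0,0,-12,255, 20,75,0,0,0,-16,255, 20,76,0,0,0,-16,255]'
python3 -m crank '[0,0,10,0,0,0,255, 0,0,25,0,0,0,255, 0,0,40,0,0,0,255, 0,0,50,0,0,0,255, 0,0,50,0,0,0,255]'
python3 -m crank '[0,0,0,0,0,0,255, 0,0,0,0,0,0,255, 0,0,0,0,0,0,255, 0,0,0,0,0,0,255, 0,0,0,0,0,0,255]'
python3 -c "
from h import *
print(go(.379,.279,.0942,192.1))"
```

```text
time: 25.18
position: [0.3808, 0.278, 0.1563]
tool_rot: [-0.104, 0.995, 0.0, -0.0]
ft_force: [-0.2, -0.5, -0.9]
grip_width: 0.0138
grip_force: 30.0
time: 25.6
position: [0.3803, 0.275, 0.1048]
tool_rot: [-0.101, 0.995, -0.001, -0.002]
ft_force: [0.6, -0.6, -1.0]
grip_width: 0.0138
grip_force: 30.0
time: 26.02
position: [0.3819, 0.2765, 0.1071]
tool_rot: [-0.102, 0.995, 0.0, 0.001]
ft_force: [-0.6, -0.0, -1.6]
grip_width: 0.0137
grip_force: 30.0
(array([ 2.4,  3.1, 12.9]), np.float64(-0.4), 'yaw', np.float64(-168.3), 'q6', np.float64(-1.39), array([0.3819, 0.2765, 0.1071]), 't', 26.02)
```

```bash
python3 -m crank '[2,3,0,0,0,0,255, 2,3,4,0,0,0,255, 2,3,8,0,0,0,255, 2,3,12.5,0,0,0,255, 2,3,12.5,0,0,0,255]'
python3 -m crank '[0,0,0,0,0,0,255, 0,0,0,0,0,0,100, 0,0,0,0,0,0,100, 0,0,0,0,0,0,100, 0,0,0,0,0,0,100]'
python3 -m crank '[0,0,-10,0,0,0,100, 0,0,-40,0,0,0,100, 0,0,-75,0,0,0,100, 0,0,-110,0,0,0,100, 0,0,-120,0,0,0,100]'
python3 -c "
from h import *
print(go(.5,-.1,.2))"
python3 -m crank '[0,-38,0,0,0,0,100, 0,-76,0,0,0,0,100, 0,-114,0,0,0,0,100, 0,-152,0,0,0,0,100, 0,-190,0,0,0,0,100]'
python3 - <<'E'
from h import *
c=robot.camera("top"); im=c["pixels"]; g=im.min(2); cv2.imwrite("pics/t9.png",cv2.resize(im[110:380,110:530],None,fx=1.9,fy=1.9)[...,::-1])
for n,u,v in [("pL",440,323),("pS",255,196),("pSq",149,253),("pOb",206,322)]:
    r=38; m=np.zeros(g.shape,np.uint8); m[v-r:v+r,u-r:u+r]=(g[v-r:v+r,u-r:u+r]>145)*255
    cs=max(cv2.findContours(m,0,1)[0],key=cv2.contourArea)
    P=(ray(c,cs[:,0],.058)[:,:2]*1000).astype(np.float32); print(n,np.round(np.hstack([cv2.minAreaRect(P)[0],cv2.minAreaRect(P)[1],cv2.minAreaRect(P)[2]]),1))
E
```

```text
time: 26.43
position: [0.379, 0.2791, 0.0938]
tool_rot: [-0.102, 0.995, 0.0, -0.0]
ft_force: [0.4, 0.8, 1.7]
grip_width: 0.0137
grip_force: 30.0
time: 26.85
position: [0.379, 0.2789, 0.094]
tool_rot: [-0.102, 0.995, -0.0, -0.0]
ft_force: [-0.4, -0.6, 0.2]
grip_width: 0.0329
grip_force: 0.0
time: 27.27
position: [0.3812, 0.2799, 0.2184]
tool_rot: [-0.102, 0.995, 0.001, 0.004]
ft_force: [0.7, 0.2, -0.2]
grip_width: 0.0525
grip_force: 0.0
(array([ -39.2, -396.2,   18.1]), 0, 'yaw', np.float64(-168.3), 'q6', np.float64(-1.38), array([0.3812, 0.2799, 0.2184]), 't', 27.27)
time: 27.68
position: [0.4173, 0.0914, 0.2142]
tool_rot: [-0.102, 0.995, -0.0, 0.0]
ft_force: [1.1, 0.0, 0.3]
grip_width: 0.053
grip_force: 0.0
pL [ 385.1 -275.3  124.2  125.8   45.7]
pS [680.9 165.5  83.3  84.9   1.1]
pSq [539.2 410.3 102.6 102.8  80.7]
pOb [378.5 278.5 131.3  82.8  11.5]
```

View pics/t9.png

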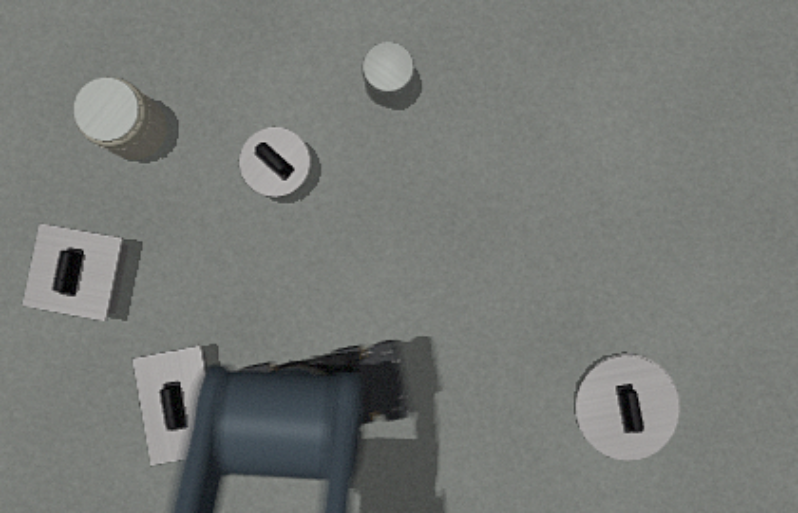

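All four covers lie on their pans, with plate centres within about 2 mm of the pan centres at rim height. The canister and shaker are unmoved.

```bash
python3 -m crank '[0,0,0,0,0,0,100, 0,0,0,0,0,0,100, 0,0,0,0,0,0,100, 0,0,0,0,0,0,100, 0,0,0,0,0,0,100]'; python3 -c "
from rig import robot
print(robot.hand_in())"
```

```text
time: 28.15
position: [0.4169, 0.0941, 0.214]
tool_rot: [-0.103, 0.995, 0.0, -0.0]
ft_force: [0.0, -0.6, -0.3]
grip_width: 0.0528
grip_force: 0.0
the job is handed in; nothing more can be done
None
```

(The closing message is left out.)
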